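# Sweep the loose caps into the tray

### The arm

A 6-joint arm with a two-finger parallel gripper is mounted at the origin on the work surface. World frame = base frame: x ahead of the robot, y to its left, z up, the work surface at z = 0. Lengths are in mm, angles in rad, forces in N, time in s.
With the tool pointing down it reaches from about 350 to 775 mm from the base axis. Payload 7.3 kg.
Tool frame: the origin (TCP) lies on the centre line of the jaws, within the pads' length; the fingertips stand 22 mm ahead of it and the grasp point (between the pads) lies 3 mm ahead of it; x points along the fingers, z is the direction in which the jaws open and shut, and the axes are right-handed (so a half turn about x gives the same grasp; the last joint's range is limited). The gripper opens to 92 mm and grips with 3 to 60 N. Pads are 19 mm wide; open, the fingers measure 130 mm over their backs; the gripper's body (75 mm by 190 mm) begins 47 mm behind the grasp point.
Start: joints at [-1.455, 0.342, 1.524, -0, 1.275, -0.146], TCP at [135.902, -507.123, 248.741] pointing down, gripper open.
Joint ranges: [-2.53, 2.53], [-0.77, 2.02], [0.04, 2.7], [-1, 4.14], [0.28, 2.66], [-3.11, 3.11]. Speed limits (rad/s): [2.57, 2.57, 3.14, 3.14, 3.14, 3.14].

### API

Orientations are given as [roll, pitch, yaw] about the fixed x, y, z axes, in that order (R = Rz(yaw) Ry(pitch) Rx(roll)).
In Python, from plant import readout, imaging, bot gives the robot as it stands.
- The arm moves only by the tool arm_command, never from a script. Its argument "plan" is a list of rows, each an object of numbers: "tx", "ty", "tz": the shift along the tool's x, y, z in cm; "wx", "wy", "wz": the turn, a rotation vector about the tool's x, y, z in rad; "jaw": the opening, from -1 (shut) to 1 (fully open). In form: [{"tx": .., "ty": .., "tz": .., "wx": .., "wy": .., "wz": .., "jaw": ..}, ...]. A call has 1 to 20 rows; each row shifts and turns the commanded pose from where the row before left it, along the tool's axes as they then stand; what a row does not reach is not made up. A row lasts 1/10 s, in which the tool goes at most 50 mm and 8.59 degrees, less where a joint would pass 70% of its speed; a pose out of reach is approached as far as the arm can. A call with a gripper value outside its range is refused whole. The fingers move at their own pace and stop on an object; the grip force is fixed at half the most. Time passes only in rows, so rows that do not move let the fingers close. It gives the time, the measured TCP pose, the force and the opening at its end, in the units of the state.
- readout.get_obs(): the state, without advancing time (a new reading comes with each control period).
- imaging.capture(name): name is "scene" or "top" or "wrist"; returns the picture (384x512x3 uint8, blue, green, red); there is no depth.
- imaging.get_calibration(name): a dict with "fx", "fy", "cx", "cy" (pixels), "position" and "rotation" of the camera in the world; the wrist camera has in their place "mount" (4x4, takes a point from camera to tool coordinates, whose origin is the TCP and whose axes are the tool frame's). Camera axes: x right, y up, looking along -z (the intrinsics and any distortion apply to the point x, -y, -z); pixel columns grow to the right and rows downward; lengths in mm; the calibration is good to about 2 mm. A picture is of the moment at which its call begins: read the wrist's pose just before it. get_calibration takes no time and is no camera call.
- bot.close_job(): hands the job in, once; it reports no verdict.
The state is a dict: "time": time; "joint_positions": joint angles; "dq": joint speeds; "tau": joint torques, N m; "tool_pos": TCP position; "tcp_rot": TCP orientation; "contact_force": force on the tool from outside, world axes, zero at the start; "moment": the same for the moment, N m; "grip_width": finger opening in mm.
Only numpy, scipy, OpenCV 4.12 (cv2) and the standard library are available. Lean on these libraries where they do the work, as an engineer would, in place of code of your own. Each camera call takes 0.05 s, during which the arm holds its last target.

### The job

Sweep the three loose screw caps off the steel bench into the white tray with your fingertips, pushing them in up the ramp at its open front until all three lie wholly inside on its floor. Only push them along the surface, never pick them up, and do not disturb the jar, bottle and beaker standing around them or the pen beyond them.

Things in the scene. Friction and masses are not known exactly. Their poses are not given: they have to be found in the camera images.
- tray: White plastic tray, open at the front like a dustpan, fixed, on the robot's left, its front roughly towards the robot's right (-y). Own x axis: level, from open front to back wall; y across, z up; origin at bench height under the centre of its floor. Floor 3 mm thick, 130 mm deep (x -65 to 65), 190 mm wide (y -95 to 95). Back and side walls 5 mm thick, 35 mm high, with a 14 mm wide rim on top.
- tray_floor (a point): Centre of the upper face of the tray's floor, 3 mm above the bench; axes as the tray's. The front of the floor, 65 mm before this point, is open over the full width; a gentle ramp leads up to it from bench height, beginning 97 mm before this point.
- cap_1: Loose screw cap of blue ribbed plastic lying flat on the bench, a plain closed disc 40 mm in diameter and 15 mm tall, about 14 g, slides easily; origin at the centre of its underside. Its yaw means nothing.
- cap_2: Loose screw cap of blue ribbed plastic lying flat on the bench, a plain closed disc 40 mm in diameter and 15 mm tall, about 14 g, slides easily; origin at the centre of its underside. Its yaw means nothing.
- cap_3: Loose screw cap of blue ribbed plastic lying flat on the bench, a plain closed disc 40 mm in diameter and 15 mm tall, about 14 g, slides easily; origin at the centre of its underside. Its yaw means nothing.
- jar: Bystander, to be left where it is. Closed specimen jar, clear with yellow contents and a blue cap of the same kind screwed on, standing upright on the bench among the loose caps; 40 mm in diameter at the cap, 57 mm tall, loose, about 90 g; origin at the centre of its underside.
- bottle: Bystander, to be left where it is. Small amber bottle with a blue cap standing upright among the loose caps; 36 mm in diameter, 85 mm tall, loose, about 90 g; origin at the centre of its underside.
- beaker: Bystander, to be left where it is. Small open white beaker standing to the right of the loose caps; 40 mm in diameter at the rim, 58 mm tall, loose, about 60 g; origin at the centre of its underside.
- pen: Bystander, to be left where it is. Marker pen lying on the far part of the bench, 135 mm long, 15 mm thick, loose; origin near its middle, its x axis along it.
Mind the look-alikes: they are no part of the job. Leave any yellow look-alike of the cap_2 alone.

How it is judged (in metres and radians):
At the end, for the whole second after the job is handed in: All three caps are inside the tray behind the ramp (cap centre at least 15 mm behind the floor's front edge and between the walls), within 12 mm of its floor, at rest; the jar, bottle and beaker upright and within 12 mm of where they stood (x of cap_1 in the frame of tray_floor between -0.05 and 0.068 m and y of cap_1 in the frame of tray_floor between -0.098 and 0.098 m and z of each of cap_1, cap_2, cap_3 in the frame of tray_floor below 0.012 m and linear speed of each of cap_1, cap_2, cap_3 below 0.01 m/s and x of cap_2 in the frame of tray_floor between -0.05 and 0.068 m and y of cap_2 in the frame of tray_floor between -0.098 and 0.098 m and x of cap_3 in the frame of tray_floor between -0.05 and 0.068 m and y of cap_3 in the frame of tray_floor between -0.098 and 0.098 m and distance of each of jar, bottle, beaker from where it was at the start of the episode below 0.012 m and angle between each of jar, bottle, beaker's own z axis and vertical below 0.2 rad); the robot touches nothing.
It fails at once if a loose cap is lifted: its underside more than 15 mm above the bench (height (world z) of any of cap_1, cap_2, cap_3 above 0.015 m).
It fails at once if the jar, bottle or beaker is pushed more than 12 mm or tipped (distance of any of jar, bottle, beaker from where it was at the start of the episode above 0.012 m or angle between any of jar, bottle, beaker's own z axis and vertical above 0.35 rad).
It fails at once if the pen is pushed more than 20 mm (distance of pen from where it was at the start of the episode above 0.02 m).
It also fails if it takes over 72 s, if anything falls off the work surface, if the arm or the gripper's body presses on something with over 40 N, if the wrist force passes 120 N, or if a joint passes its speed limit or range.

## Working session

There is one attempt and no reset: what is moved stays moved. The work goes in short steps, Python scripts to look and compute and a tool call to move; the robot and the scene stay as the last step left them, time stands still between calls to the robot, and variables do not carry over. Pictures are saved under pics/ and viewed, and the job is handed in when it is done.

Besides the shell and the picture viewer there is one more tool, called after ">>>" by a JSON object that holds its "op" and its "data". arm_command: Moves the arm, as the interface text tells. Its arguments: {"type":"object","properties":{"plan":{"type":"array"}},"required":["plan"]}

```bash
mkdir -p pics; ls; python3 - <<'E'
from plant import readout, imaging, bot
import cv2
o=readout.get_obs();print(o)
for n in("scene","top"):
    im=imaging.capture(n);cv2.imwrite(f"pics/{n}0.png",im);print(n,imaging.get_calibration(n))
print(imaging.get_calibration("wrist"))
E
```

```text
pics
{'time': 0.0, 'joint_positions': array([-1.45499504e+00,  3.42718064e-01,  1.52503221e+00, -2.61360023e-07,
        1.27540469e+00, -1.46010134e-01]), 'dq': array([-0.00209941,  0.0014206 ,  0.00103812,  0.00081576,  0.00069252,
        0.00030909]), 'tau': array([ 6.86977401e-04, -4.31245637e+01, -2.44225341e+01,  7.18239974e-02,
        5.59992052e-02, -1.03805205e-04]), 'tool_pos': array([ 135.85770873, -506.7209284 ,  248.04206052]), 'tcp_rot': array([2.99574249, 1.56923402, 1.68675766]), 'contact_force': array([ 1.53050555, -0.06593325,  0.63457715]), 'moment': array([ 0.01533244,  0.04941353, -0.02246488]), 'grip_width': 92.24865067641768}
scene {'fx': 430.3203138661822, 'fy': 430.3203138661822, 'cx': 250.71725204617684, 'cy': 184.0178991947363, 'position': array([1143.63798486, -288.19143904,  946.01686545]), 'rotation': array([ 5.72197988e-01, -1.08005598e-04,  1.06583323e+00])}
top {'fx': 361.47560108039517, 'fy': 361.47560108039517, 'cx': 256.3027188196325, 'cy': 192.03975257822248, 'position': array([578.52284918, -15.74156731, 861.46242135]), 'rotation': array([ 0.03610026, -0.02100196, -1.54590821])}
{'fx': 280.5242641791412, 'fy': 280.5242641791412, 'cx': 257.84478862211074, 'cy': 189.16944733736898, 'mount': array([[ 4.85241190e-05,  2.82657798e-01, -9.59220812e-01,
        -1.35182727e+02],
       [-8.44651319e-04,  9.59220483e-01,  2.82657658e-01,
         7.47262878e+01],
       [ 9.99999642e-01,  7.96491410e-04,  2.85292611e-04,
        -8.54902124e-01],
       [ 0.00000000e+00,  0.00000000e+00,  0.00000000e+00,
         1.00000000e+00]])}
```

View pics/scene0.png

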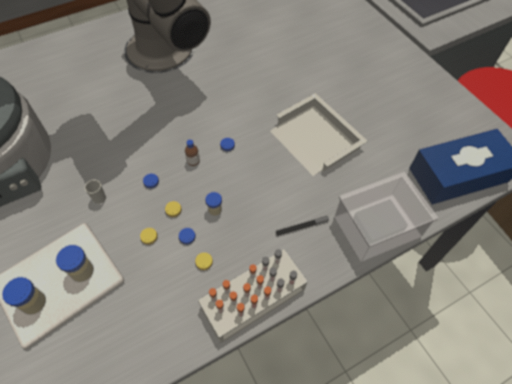

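View pics/top0.png

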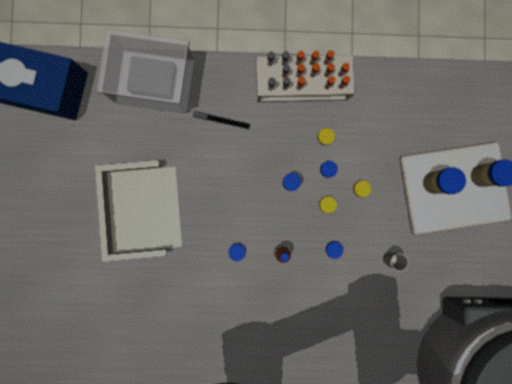

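The caps are at top-view pixels (237,252), (334,250) and (329,169). The jar is at (292,181), the bottle at (284,254), the beaker at (398,260) and the tray around (140,210). The yellow look-alikes are at (327,136), (362,188) and (328,204).

```bash
cat > h.py <<'E'
import numpy as np,cv2
from scipy.spatial.transform import Rotation as R
from plant import readout, imaging, bot
def ray(n,uv,z):
    c=imaging.get_calibration(n);M=R.from_euler('xyz',c['rotation']).as_matrix();p=np.array(c['position'])
    d=M@np.array([(uv[0]-c['cx'])/c['fx'],-(uv[1]-c['cy'])/c['fy'],-1]);return p+d*(z-p[2])/d[2]
def proj(n,P):
    c=imaging.get_calibration(n);M=R.from_euler('xyz',c['rotation']).as_matrix()
    q=M.T@(np.array(P,float)-c['position']);return np.array([c['cx']+c['fx']*q[0]/-q[2],c['cy']-c['fy']*q[1]/-q[2]])
def blobs(im,col):
    h=cv2.cvtColor(im,cv2.COLOR_BGR2HSV)
    lo,hi={'b':((105,150,90),(130,255,255)),'y':((20,120,90),(35,255,255))}[col]
    m=cv2.inRange(h,lo,hi);n,l,s,c=cv2.connectedComponentsWithStats(m)
    return [(c[i],s[i]) for i in range(1,n) if s[i][4]>25]
E
python3 - <<'E'
from h import *
for n in("top","scene"):
    im=cv2.imread(f"pics/{n}0.png")
    for col in "by":
        for c,s in blobs(im,col):
            print(n,col,c.round(1),s[2:],"z15",ray(n,c,12)[:2].round(),"z57",ray(n,c,55)[:2].round(),"z85",ray(n,c,85)[:2].round())
im=cv2.imread("pics/top0.png")
cv2.imwrite("pics/tray.png",cv2.resize(im[140:280,70:210],None,fx=4,fy=4))
cv2.imwrite("pics/mid.png",cv2.resize(im[110:290,220:420],None,fx=3,fy=3))
E
```

```text
top b [328.6 168.7] [ 16  16 202] z15 [ 669. -202.] z57 [ 665. -193.] z85 [ 662. -186.]
top b [502.6 172.3] [ 20  26 435] z15 [ 672. -620.] z57 [ 667. -590.] z85 [ 664. -568.]
top b [451.9 180.1] [ 25  26 519] z15 [ 650. -498.] z57 [ 646. -474.] z85 [ 644. -456.]
top b [291.5 181.4] [ 18  17 232] z15 [ 637. -115.] z57 [ 634. -110.] z85 [ 632. -107.]
top b [334.3 249.5] [ 17  16 211] z15 [ 479. -219.] z57 [ 484. -209.] z85 [ 488. -202.]
top b [236.6 251.8] [ 16  17 210] z15 [469.  10.] z57 [474.   8.] z85 [478.   7.]
top b [284.3 256.4] [ 8  8 49] z15 [ 461. -102.] z57 [467. -98.] z85 [471. -95.]
top y [325.9 136. ] [ 17  17 228] z15 [ 747. -195.] z57 [ 738. -186.] z85 [ 732. -179.]
top y [362.  188.3] [ 17  17 231] z15 [ 625. -283.] z57 [ 623. -269.] z85 [ 621. -260.]
top y [327.6 204.3] [ 18  17 234] z15 [ 585. -202.] z57 [ 585. -192.] z85 [ 584. -186.]
scene b [491.5 159.5] [ 56  51 990] z15 [861. 605.] z57 [874. 564.] z85 [883. 536.]
scene b [227.  143.2] [11  9 83] z15 [469.  10.] z57 [500.  -3.] z85 [521. -13.]
scene b [150.3 179.6] [ 13  10 102] z15 [ 479. -219.] z57 [ 510. -222.] z85 [ 531. -224.]
scene b [213.2 199. ] [ 14  11 126] z15 [ 611. -102.] z57 [ 635. -110.] z85 [ 652. -116.]
scene b [186.3 234.6] [ 14  12 115] z15 [ 669. -202.] z57 [ 691. -206.] z85 [ 706. -209.]
scene b [ 69.4 257.3] [ 25  22 419] z15 [ 591. -464.] z57 [ 616. -456.] z85 [ 634. -451.]
scene b [ 16.9 291. ] [ 27  26 530] z15 [ 613. -589.] z57 [ 638. -576.] z85 [ 655. -566.]
scene y [172.7 208.5] [ 15  14 172] z15 [ 587. -202.] z57 [ 612. -206.] z85 [ 630. -209.]
scene y [148.3 235.6] [ 16  16 194] z15 [ 627. -283.] z57 [ 651. -283.] z85 [ 667. -283.]
scene y [203.5 260.7] [ 16  16 209] z15 [ 749. -195.] z57 [ 767. -199.] z85 [ 780. -202.]
```

View pics/tray.png

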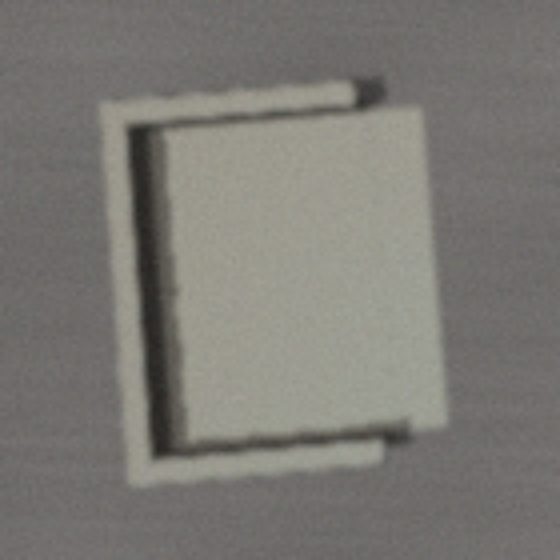

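View pics/mid.png

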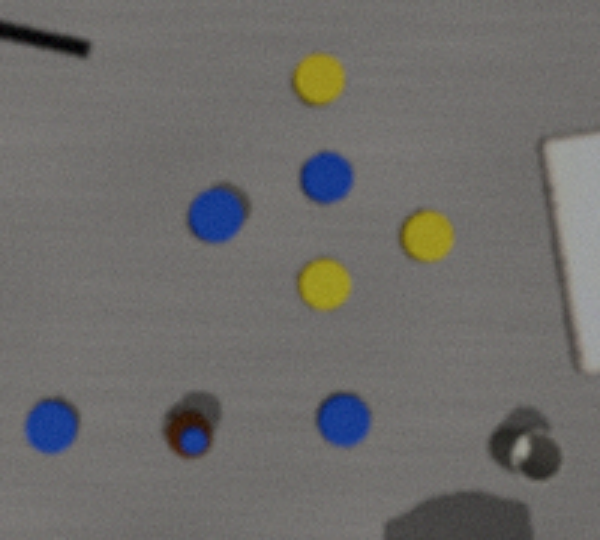

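```bash
python3 - <<'E'
from h import *
g=lambda u,v,z:ray("top",(70+u/4,140+v/4),z)[:2]
a,b=g(423,107,0),g(448,430,0);print("ramp",a,b,np.linalg.norm(a-b))
r=[g(*p,38) for p in((103,102),(130,487),(355,82),(383,462))];print("rim",r,np.linalg.norm(r[0]-r[1]),np.linalg.norm(r[0]-r[2]))
s=(b-a);s/=np.linalg.norm(s);print("dir",np.degrees(np.arctan2(s[1],s[0])))
s=r[1]-r[0];print("rimdir",np.degrees(np.arctan2(s[1],s[0])))
m=lambda u,v,z:ray("top",(220+u/3,110+v/3),z)[:2].round()
print("beaker rim",m(542,452,58),"base/", m(510,450,0)) 
print("yell",m(325,285,13))
# pen
print("pen",ray("top",(195,115),8),ray("top",(249,126),8))
print(R.from_euler('xyz',[2.99574249, 1.56923402, 1.68675766]).as_matrix().round(3))
E
```

```text
ramp [665.37870601 160.14739947] [474.54119386 139.1631861 ] 191.9877424595605
rim [array([659.49433613, 332.80179514]), array([443.32972935, 308.95995545]), array([674.75583262, 191.33478559]), array([460.37462386, 168.21905113])] 217.47544813540694 142.2878352622034
dir -173.72504885322206
rimdir -173.70601118965405
beaker rim [ 463. -357.] base/ [ 456. -356.]
yell [ 583. -203.]
pen [788.93027075 117.10708783   8.        ] [766.42690333 -11.62304181   8.        ]
[[-0.     0.966  0.259]
 [ 0.002  0.259 -0.966]
 [-1.     0.    -0.002]]
```

>>> {"op": "arm_command", "data": {"plan": [{"wx": -0.1454, "jaw": -0.39}, {"wx": -0.1454, "jaw": -0.39}, {"wx": -0.1454, "jaw": -0.39}, {"wx": -0.1454, "jaw": -0.39}, {"wx": -0.1454, "jaw": -0.39}, {"wx": -0.1454, "jaw": -0.39}, {"wx": -0.1454, "jaw": -0.39}, {"wx": -0.1454, "jaw": -0.39}, {"wx": -0.1454, "jaw": -0.39}]}}

```text
invalid input at $.plan[0]: expected keys tx, ty, tz, wx, wy, wz, jaw
```

>>> {"op": "arm_command", "data": {"plan": [{"ty": 3.0, "tz": 2.1, "jaw": -0.39}, {"ty": 3.0, "tz": 2.1, "jaw": -0.39}, {"ty": 3.0, "tz": 2.1, "jaw": -0.39}, {"ty": 3.0, "tz": 2.1, "jaw": -0.39}, {"ty": 3.0, "tz": 2.1, "jaw": -0.39}, {"ty": 3.0, "tz": 2.1, "jaw": -0.39}, {"ty": 3.0, "tz": 2.1, "jaw": -0.39}, {"ty": 3.0, "tz": 2.1, "jaw": -0.39}, {"ty": 3.0, "tz": 2.1, "jaw": -0.39}, {"ty": 3.0, "tz": 2.1, "jaw": -0.39}, {"ty": 3.0, "tz": 2.1, "jaw": -0.39}, {"ty": 3.0, "tz": 2.1, "jaw": -0.39}, {"ty": 3.0, "tz": 2.1, "jaw": -0.39}, {"ty": 3.0, "tz": 2.1, "jaw": -0.39}, {"ty": 3.0, "tz": 2.1, "jaw": -0.39}, {"ty": 3.0, "tz": 1.7, "jaw": -0.39}, {"jaw": -0.39}, {"jaw": -0.39}]}}

```text
invalid input at $.plan[0]: expected keys tx, ty, tz, wx, wy, wz, jaw
```

>>> {"op": "arm_command", "data": {"plan": [{"tx": 0, "ty": 0, "tz": 0, "wx": -0.1454, "wy": 0, "wz": 0, "jaw": -0.39}, {"tx": 0, "ty": 0, "tz": 0, "wx": -0.1454, "wy": 0, "wz": 0, "jaw": -0.39}, {"tx": 0, "ty": 0, "tz": 0, "wx": -0.1454, "wy": 0, "wz": 0, "jaw": -0.39}, {"tx": 0, "ty": 0, "tz": 0, "wx": -0.1454, "wy": 0, "wz": 0, "jaw": -0.39}, {"tx": 0, "ty": 0, "tz": 0, "wx": -0.1454, "wy": 0, "wz": 0, "jaw": -0.39}, {"tx": 0, "ty": 0, "tz": 0, "wx": -0.1454, "wy": 0, "wz": 0, "jaw": -0.39}, {"tx": 0, "ty": 0, "tz": 0, "wx": -0.1454, "wy": 0, "wz": 0, "jaw": -0.39}, {"tx": 0, "ty": 0, "tz": 0, "wx": -0.1454, "wy": 0, "wz": 0, "jaw": -0.39}, {"tx": 0, "ty": 0, "tz": 0, "wx": -0.1454, "wy": 0, "wz": 0, "jaw": -0.39}, {"tx": 0, "ty": 0, "tz": 0, "wx": 0, "wy": 0, "wz": 0, "jaw": -0.39}]}}

```text
time: 1.1
tool_pos: [135.9, -506.9, 248.3]
tcp_rot: [1.745, 1.57, 1.746]
contact_force: [-0.0, 0.7, -0.1]
grip_width: 27.9
```

```bash
cat > st.py <<'E'
from h import *
o=readout.get_obs();print(o['time'],o['tool_pos'].round(1),o['grip_width'],o['joint_positions'].round(2),o['contact_force'].round(1));print(R.from_euler('xyz',o['tcp_rot']).as_matrix().round(3))
E
python3 st.py
```

```text
1.1 [ 135.9 -506.9  248.3] 27.927449817782787 [-1.45  0.34  1.52 -0.    1.28 -1.46] [-0.   0.7 -0.1]
[[-0.    -0.001  1.   ]
 [ 0.001  1.     0.001]
 [-1.     0.001 -0.   ]]
```

>>> {"op": "arm_command", "data": {"plan": [{"tx": 0, "ty": 3.0, "tz": 2.08, "wx": 0, "wy": 0, "wz": 0, "jaw": -0.39}, {"tx": 0, "ty": 3.0, "tz": 2.08, "wx": 0, "wy": 0, "wz": 0, "jaw": -0.39}, {"tx": 0, "ty": 3.0, "tz": 2.08, "wx": 0, "wy": 0, "wz": 0, "jaw": -0.39}, {"tx": 0, "ty": 3.0, "tz": 2.08, "wx": 0, "wy": 0, "wz": 0, "jaw": -0.39}, {"tx": 0, "ty": 3.0, "tz": 2.08, "wx": 0, "wy": 0, "wz": 0, "jaw": -0.39}, {"tx": 0, "ty": 3.0, "tz": 2.08, "wx": 0, "wy": 0, "wz": 0, "jaw": -0.39}, {"tx": 0, "ty": 3.0, "tz": 2.08, "wx": 0, "wy": 0, "wz": 0, "jaw": -0.39}, {"tx": 0, "ty": 3.0, "tz": 2.08, "wx": 0, "wy": 0, "wz": 0, "jaw": -0.39}, {"tx": 0, "ty": 3.0, "tz": 2.08, "wx": 0, "wy": 0, "wz": 0, "jaw": -0.39}, {"tx": 0, "ty": 3.0, "tz": 2.08, "wx": 0, "wy": 0, "wz": 0, "jaw": -0.39}, {"tx": 0, "ty": 3.0, "tz": 2.08, "wx": 0, "wy": 0, "wz": 0, "jaw": -0.39}, {"tx": 0, "ty": 3.0, "tz": 2.08, "wx": 0, "wy": 0, "wz": 0, "jaw": -0.39}, {"tx": 0, "ty": 3.0, "tz": 2.08, "wx": 0, "wy": 0, "wz": 0, "jaw": -0.39}, {"tx": 0, "ty": 3.0, "tz": 2.08, "wx": 0, "wy": 0, "wz": 0, "jaw": -0.39}, {"tx": 0, "ty": 3.0, "tz": 2.08, "wx": 0, "wy": 0, "wz": 0, "jaw": -0.39}, {"tx": 0, "ty": 3.0, "tz": 2.08, "wx": 0, "wy": 0, "wz": 0, "jaw": -0.39}, {"tx": 0, "ty": 0, "tz": 0, "wx": 0, "wy": 0, "wz": 0, "jaw": -0.39}, {"tx": 0, "ty": 0, "tz": 0, "wx": 0, "wy": 0, "wz": 0, "jaw": -0.39}]}}

```text
time: 2.9
tool_pos: [468.8, -26.7, 248.3]
tcp_rot: [-2.964, 1.57, -2.966]
contact_force: [0.7, 0.2, 0.4]
grip_width: 27.9
```

```bash
cat > snap.py <<'E'
import sys
from h import *
k=sys.argv[1]
for n in sys.argv[2:]:
    im=imaging.capture(n);cv2.imwrite(f"pics/{n}{k}.png",im)
    if n!="wrist":
        for col in "by":
            for c,s in blobs(im,col): print(n,col,c.round(1),s[2:],"z12",ray(n,c,12)[:2].round(),"z55",ray(n,c,55)[:2].round())
exec(open('st.py').read())
E
python3 snap.py 1 wrist top
```

```text
top b [13.8 50.6] [11 10 30] z12 [928. 546.] z55 [910. 517.]
top b [37.8 58.6] [14 12 41] z12 [911. 489.] z55 [894. 464.]
top b [49.5 84.5] [ 50  53 717] z12 [850. 459.] z55 [836. 435.]
top b [328.5 168.8] [ 16  16 203] z12 [ 669. -202.] z55 [ 665. -193.]
top b [502.4 172.4] [ 20  26 442] z12 [ 672. -620.] z55 [ 667. -589.]
top b [451.6 180.1] [ 26  25 529] z12 [ 650. -497.] z55 [ 646. -473.]
top b [291.8 181.3] [ 18  17 232] z12 [ 637. -116.] z55 [ 634. -111.]
top b [334.7 249.4] [ 16  16 202] z12 [ 479. -220.] z55 [ 485. -210.]
top b [231.  250.4] [ 7 14 33] z12 [472.  23.] z55 [477.  21.]
top b [284.4 256.5] [ 7  6 33] z12 [ 460. -102.] z55 [466. -98.]
top y [325.9 136.1] [ 17  17 227] z12 [ 747. -195.] z55 [ 738. -186.]
top y [362.  188.3] [ 17  17 230] z12 [ 625. -283.] z55 [ 623. -269.]
top y [328.  204.4] [ 17  17 230] z12 [ 585. -203.] z55 [ 585. -193.]
3.0 [468.4 -27.8 248.5] 28.30026929476328 [-0.22  0.24  1.67 -0.    1.23 -0.22] [0.5 0.3 0.6]
[[-0.001  0.003  1.   ]
 [-0.     1.    -0.003]
 [-1.    -0.    -0.001]]
```

View pics/wrist1.png

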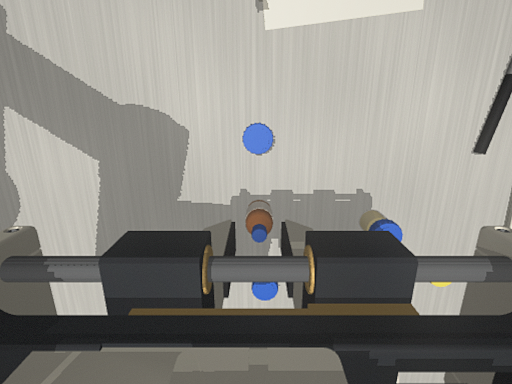

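```bash
cat >> h.py <<'E'
def wray(uv,z):
    o=readout.get_obs();c=imaging.get_calibration("wrist");M=np.array(c['mount']);Rt=R.from_euler('xyz',o['tcp_rot']).as_matrix()
    p=Rt@M[:3,3]+o['tool_pos'];d=Rt@M[:3,:3]@np.array([(uv[0]-c['cx'])/c['fx'],-(uv[1]-c['cy'])/c['fy'],-1]);return p+d*(z-p[2])/d[2]
def wproj(P):
    o=readout.get_obs();c=imaging.get_calibration("wrist");M=np.array(c['mount']);Rt=R.from_euler('xyz',o['tcp_rot']).as_matrix()
    q=M[:3,:3].T@(Rt.T@(np.array(P)-o['tool_pos'])-M[:3,3]);return [c['cx']+c['fx']*q[0]/-q[2],c['cy']-c['fy']*q[1]/-q[2]]
E
python3 - <<'E'
from h import *
print(wray((258,138),12),wray((260,231),85),wproj((471,-95,85)),wproj((469,10,12)))
E
```

```text
[466.68047235   9.32864495  12.        ] [468.67814263 -89.71813288  85.        ] [np.float64(261.99577234457433), np.float64(235.14538869619432)] [np.float64(259.76867577201756), np.float64(137.4761366329318)]
```

>>> {"op": "arm_command", "data": {"plan": [{"tx": 3.0, "ty": 0, "tz": 0, "wx": 0, "wy": 0, "wz": 0, "jaw": -0.39}, {"tx": 3.0, "ty": 0, "tz": 0, "wx": 0, "wy": 0, "wz": 0, "jaw": -0.39}, {"tx": 3.0, "ty": 0, "tz": 0, "wx": 0, "wy": 0, "wz": 0, "jaw": -0.39}, {"tx": 3.0, "ty": 0, "tz": 0, "wx": 0, "wy": 0, "wz": 0, "jaw": -0.39}, {"tx": 3.0, "ty": 0, "tz": 0, "wx": 0, "wy": 0, "wz": 0, "jaw": -0.39}, {"tx": 3.0, "ty": 0, "tz": 0, "wx": 0, "wy": 0, "wz": 0, "jaw": -0.39}, {"tx": 2.4, "ty": 0, "tz": 0, "wx": 0, "wy": 0, "wz": 0, "jaw": -0.39}, {"tx": 1.4, "ty": 0, "tz": 0, "wx": 0, "wy": 0, "wz": 0, "jaw": -0.39}, {"tx": 0, "ty": 0, "tz": 0, "wx": 0, "wy": 0, "wz": 0, "jaw": -0.39}, {"tx": 0, "ty": 0, "tz": 0, "wx": 0, "wy": 0, "wz": 0, "jaw": -0.39}]}}

```text
time: 4.0
tool_pos: [468.9, -28.1, 31.1]
tcp_rot: [-1.177, 1.571, -1.18]
contact_force: [-0.7, -1.3, -0.7]
grip_width: 28.5
```

```bash
python3 snap.py 2 scene wrist | tail -5
```

```text
scene y [203.5 260.7] [ 16  16 209] z12 [ 749. -195.] z55 [ 767. -199.]
4.1 [469.5 -27.9  31.7] 27.99123663302653 [-0.22  0.55  1.92 -0.    0.67 -0.22] [-0.8 -0.9 -0.1]
[[ 0.002  0.002  1.   ]
 [-0.001  1.    -0.002]
 [-1.    -0.001  0.002]]
```

View pics/wrist2.png

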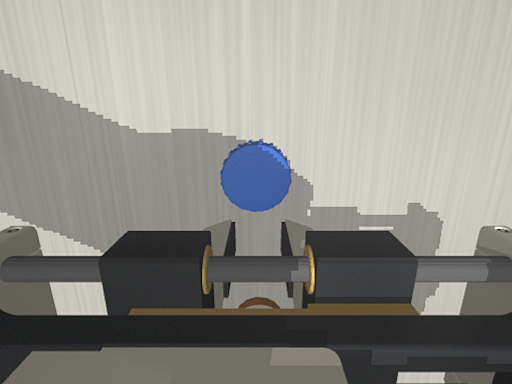

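View pics/scene2.png

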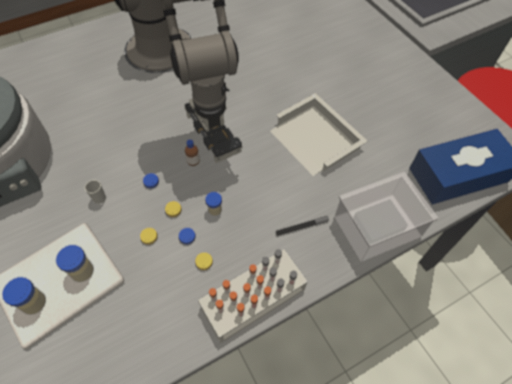

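>>> {"op": "arm_command", "data": {"plan": [{"tx": 0.2, "ty": 0.5, "tz": 0, "wx": 0, "wy": 0, "wz": 0, "jaw": -0.39}, {"tx": 0, "ty": 0.6, "tz": 0, "wx": 0, "wy": 0, "wz": 0, "jaw": -0.39}, {"tx": 0, "ty": 1.0, "tz": 0.2, "wx": 0, "wy": 0, "wz": 0, "jaw": -0.39}, {"tx": 0, "ty": 1.0, "tz": 0.2, "wx": 0, "wy": 0, "wz": 0, "jaw": -0.39}, {"tx": 0, "ty": 1.0, "tz": 0.2, "wx": 0, "wy": 0, "wz": 0, "jaw": -0.39}, {"tx": 0, "ty": 1.0, "tz": 0.3, "wx": 0, "wy": 0, "wz": 0, "jaw": -0.39}, {"tx": 0, "ty": 1.0, "tz": 0.3, "wx": 0, "wy": 0, "wz": 0, "jaw": -0.39}, {"tx": 0, "ty": 1.0, "tz": 0.3, "wx": 0, "wy": 0, "wz": 0, "jaw": -0.39}, {"tx": 0, "ty": 1.0, "tz": 0.3, "wx": 0, "wy": 0, "wz": 0, "jaw": -0.39}, {"tx": 0, "ty": 1.0, "tz": 0.3, "wx": 0, "wy": 0, "wz": 0, "jaw": -0.39}, {"tx": 0, "ty": 1.0, "tz": 0.3, "wx": 0, "wy": 0, "wz": 0, "jaw": -0.39}, {"tx": 0, "ty": 1.0, "tz": 0.3, "wx": 0, "wy": 0, "wz": 0, "jaw": -0.39}, {"tx": 0, "ty": 1.0, "tz": 0.3, "wx": 0, "wy": 0, "wz": 0, "jaw": -0.39}, {"tx": 0, "ty": 1.0, "tz": 0.3, "wx": 0, "wy": 0, "wz": 0, "jaw": -0.39}, {"tx": 0, "ty": 1.0, "tz": 0.3, "wx": 0, "wy": 0, "wz": 0, "jaw": -0.39}, {"tx": 0, "ty": 1.0, "tz": 0.3, "wx": 0, "wy": 0, "wz": 0, "jaw": -0.39}, {"tx": 0, "ty": 0.9, "tz": 0.2, "wx": 0, "wy": 0, "wz": 0, "jaw": -0.39}]}}

```text
time: 5.8
tool_pos: [510.3, 133.6, 28.7]
tcp_rot: [-0.465, 1.571, -0.466]
contact_force: [0.8, 0.0, -0.7]
grip_width: 28.3
```

```bash
python3 snap.py 3 wrist | tail -5
```

```text
5.85 [510.5 134.6  28.7] 28.222048627985146 [0.11 0.63 1.76 0.   0.75 0.11] [0.5 1.1 0.3]
[[ 0.001 -0.     1.   ]
 [ 0.     1.     0.   ]
 [-1.     0.     0.001]]
```

View pics/wrist3.png

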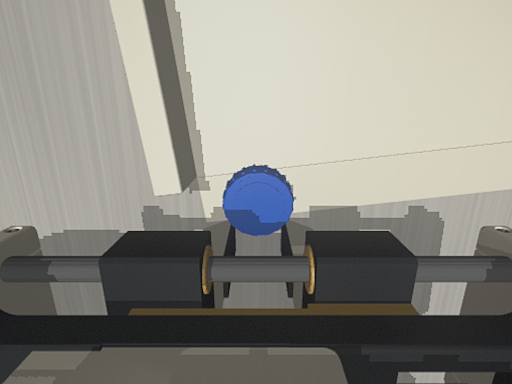

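>>> {"op": "arm_command", "data": {"plan": [{"tx": 0, "ty": 0.8, "tz": 0.3, "wx": 0, "wy": 0, "wz": 0, "jaw": -0.39}, {"tx": 0, "ty": 1.0, "tz": 0.4, "wx": 0, "wy": 0, "wz": 0, "jaw": -0.39}, {"tx": 0, "ty": 1.0, "tz": 0.3, "wx": 0, "wy": 0, "wz": 0, "jaw": -0.39}, {"tx": 0, "ty": 1.0, "tz": 0, "wx": 0, "wy": 0, "wz": 0, "jaw": -0.39}, {"tx": 0, "ty": 1.0, "tz": 0, "wx": 0, "wy": 0, "wz": 0, "jaw": -0.39}, {"tx": 0, "ty": 1.0, "tz": 0, "wx": 0, "wy": 0, "wz": 0, "jaw": -0.39}, {"tx": 0, "ty": 1.0, "tz": 0, "wx": 0, "wy": 0, "wz": 0, "jaw": -0.39}, {"tx": 0, "ty": 1.0, "tz": 0, "wx": 0, "wy": 0, "wz": 0, "jaw": -0.39}, {"tx": 0, "ty": 1.0, "tz": 0, "wx": 0, "wy": 0, "wz": 0, "jaw": -0.39}, {"tx": 0, "ty": 1.0, "tz": 0, "wx": 0, "wy": 0, "wz": 0, "jaw": -0.39}, {"tx": 0, "ty": 1.0, "tz": 0, "wx": 0, "wy": 0, "wz": 0, "jaw": -0.39}, {"tx": 0, "ty": 0.6, "tz": 0, "wx": 0, "wy": 0, "wz": 0, "jaw": -0.39}, {"tx": 0, "ty": 0, "tz": 0, "wx": 0, "wy": 0, "wz": 0, "jaw": -0.39}, {"tx": 0, "ty": -1.0, "tz": 0, "wx": 0, "wy": 0, "wz": 0, "jaw": -0.39}, {"tx": 0, "ty": -1.0, "tz": 0, "wx": 0, "wy": 0, "wz": 0, "jaw": -0.39}, {"tx": 0, "ty": 0, "tz": 0, "wx": 0, "wy": 0, "wz": 0, "jaw": -0.39}]}}

```text
time: 7.45
tool_pos: [520.0, 224.7, 28.6]
tcp_rot: [-2.424, 1.57, -2.427]
contact_force: [0.1, 0.5, -0.5]
grip_width: 27.8
```

```bash
python3 snap.py 4 wrist | tail -5
```

```text
7.5 [520.1 225.3  28.7] 27.740657536894414 [ 0.27  0.68  1.65 -0.    0.82  0.28] [-0.7 -0.2 -0.9]
[[-0.     0.003  1.   ]
 [-0.     1.    -0.003]
 [-1.    -0.    -0.   ]]
```

View pics/wrist4.png

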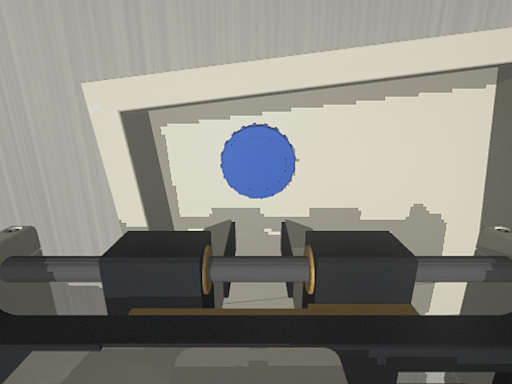

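>>> {"op": "arm_command", "data": {"plan": [{"tx": -2.5, "ty": 0, "tz": 0, "wx": 0, "wy": 0, "wz": 0, "jaw": -0.39}, {"tx": -3.0, "ty": 0, "tz": 0, "wx": 0, "wy": 0, "wz": 0, "jaw": -0.39}, {"tx": -3.0, "ty": 0, "tz": 0, "wx": 0, "wy": 0, "wz": 0, "jaw": -0.39}, {"tx": -2.6, "ty": 0, "tz": 0, "wx": 0, "wy": 0, "wz": 0, "jaw": -0.39}, {"tx": 0, "ty": -3.85, "tz": 1.24, "wx": 0, "wy": 0, "wz": 0, "jaw": -0.39}, {"tx": 0, "ty": -3.85, "tz": 1.24, "wx": 0, "wy": 0, "wz": 0, "jaw": -0.39}, {"tx": 0, "ty": -3.85, "tz": 1.24, "wx": 0, "wy": 0, "wz": 0, "jaw": -0.39}, {"tx": 0, "ty": -3.85, "tz": 1.24, "wx": 0, "wy": 0, "wz": 0, "jaw": -0.39}, {"tx": 0, "ty": -3.85, "tz": 1.24, "wx": 0, "wy": 0, "wz": 0, "jaw": -0.39}, {"tx": 0, "ty": -3.85, "tz": 1.24, "wx": 0, "wy": 0, "wz": 0, "jaw": -0.39}, {"tx": 0, "ty": -3.85, "tz": 1.24, "wx": 0, "wy": 0, "wz": 0, "jaw": -0.39}, {"tx": 0, "ty": -3.85, "tz": 1.24, "wx": 0, "wy": 0, "wz": 0, "jaw": -0.39}, {"tx": 0, "ty": -3.85, "tz": 1.24, "wx": 0, "wy": 0, "wz": 0, "jaw": -0.39}, {"tx": 0, "ty": -3.85, "tz": 1.24, "wx": 0, "wy": 0, "wz": 0, "jaw": -0.39}, {"tx": 0, "ty": -3.85, "tz": 1.24, "wx": 0, "wy": 0, "wz": 0, "jaw": -0.39}, {"tx": 0, "ty": -3.85, "tz": 1.24, "wx": 0, "wy": 0, "wz": 0, "jaw": -0.39}, {"tx": 0, "ty": 0, "tz": 0, "wx": 0, "wy": 0, "wz": 0, "jaw": -0.39}, {"tx": 0, "ty": 0, "tz": 0, "wx": 0, "wy": 0, "wz": 0, "jaw": -0.39}]}}

```text
time: 9.3
tool_pos: [668.1, -236.3, 139.0]
tcp_rot: [2.409, 1.57, 2.406]
contact_force: [-0.6, -0.0, -0.8]
grip_width: 28.1
```

```bash
python3 snap.py 5 top wrist; python3 -c "
from h import *
print(wproj((669,-202,12)))"
```

```text
top b [37.  77.4] [  70   68 2496] z12 [866. 489.] z55 [851. 463.]
top b [328.5 168.7] [ 16  16 202] z12 [ 669. -202.] z55 [ 665. -193.]
top b [502.7 172.6] [ 20  26 428] z12 [ 671. -621.] z55 [ 666. -590.]
top b [291.6 181.3] [ 18  17 234] z12 [ 637. -115.] z55 [ 634. -110.]
top b [443.7 186. ] [11 14 78] z12 [ 635. -478.] z55 [ 632. -455.]
top b [124. 227.] [ 17  15 207] z12 [520. 273.] z55 [523. 258.]
top b [330.6 252.8] [11 12 51] z12 [ 471. -211.] z55 [ 477. -201.]
top b [284.1 256.7] [ 7  7 37] z12 [ 460. -102.] z55 [466. -97.]
top y [325.9 136.1] [ 17  17 229] z12 [ 747. -195.] z55 [ 738. -186.]
top y [327.8 204.4] [ 18  18 237] z12 [ 585. -202.] z55 [ 585. -193.]
9.4 [ 668.3 -234.3  139.5] 27.859118734392815 [-0.45  0.77  1.08  0.    1.29 -0.45] [-0.2  0.1 -0.1]
[[-0.001 -0.     1.   ]
 [ 0.001  1.     0.   ]
 [-1.     0.001 -0.001]]
[np.float64(260.6977946757344), np.float64(155.79719263718363)]
```

View pics/wrist5.png

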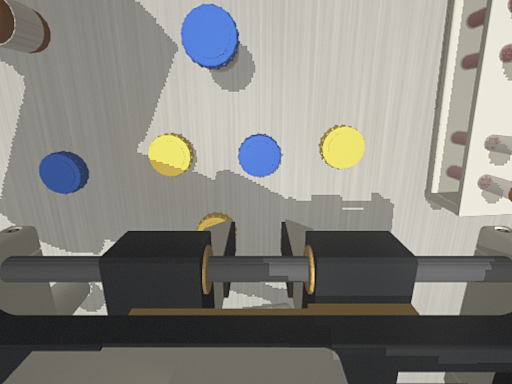

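View pics/top5.png

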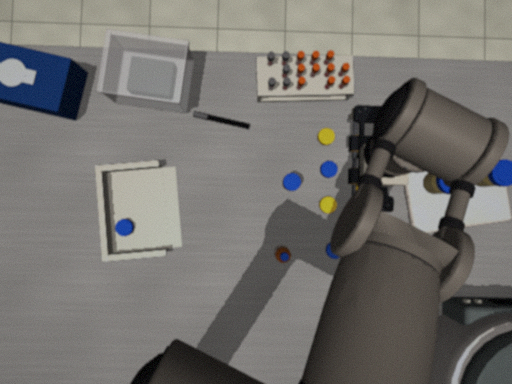

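>>> {"op": "arm_command", "data": {"plan": [{"tx": 2.5, "ty": 0, "tz": 0, "wx": 0, "wy": 0, "wz": 0, "jaw": -0.39}, {"tx": 3.0, "ty": 0, "tz": 0, "wx": 0, "wy": 0, "wz": 0, "jaw": -0.39}, {"tx": 3.0, "ty": 0, "tz": 0, "wx": 0, "wy": 0, "wz": 0, "jaw": -0.39}, {"tx": 1.5, "ty": 0, "tz": 0, "wx": 0, "wy": 0, "wz": 0, "jaw": -0.39}, {"tx": 1.0, "ty": 0, "tz": 0, "wx": 0, "wy": 0, "wz": 0, "jaw": -0.39}, {"tx": 0, "ty": 0, "tz": 0, "wx": 0, "wy": 0, "wz": 0, "jaw": -0.39}, {"tx": 0, "ty": 0.5, "tz": 0, "wx": 0, "wy": 0, "wz": 0, "jaw": -0.39}, {"tx": 0, "ty": 0.6, "tz": 0, "wx": 0, "wy": 0, "wz": 0, "jaw": -0.39}, {"tx": 0, "ty": 0.8, "tz": 0.2, "wx": 0, "wy": 0, "wz": 0, "jaw": -0.39}, {"tx": 0, "ty": 1.0, "tz": 0.4, "wx": 0, "wy": 0, "wz": 0, "jaw": -0.39}, {"tx": 0, "ty": 1.0, "tz": 0.4, "wx": 0, "wy": 0, "wz": 0, "jaw": -0.39}, {"tx": 0, "ty": 1.0, "tz": 0.4, "wx": 0, "wy": 0, "wz": 0, "jaw": -0.39}, {"tx": 0, "ty": 1.0, "tz": 0.4, "wx": 0, "wy": 0, "wz": 0, "jaw": -0.39}, {"tx": 0, "ty": 1.0, "tz": 0.4, "wx": 0, "wy": 0, "wz": 0, "jaw": -0.39}, {"tx": 0, "ty": 1.0, "tz": 0.4, "wx": 0, "wy": 0, "wz": 0, "jaw": -0.39}, {"tx": 0, "ty": 1.0, "tz": 0.4, "wx": 0, "wy": 0, "wz": 0, "jaw": -0.39}, {"tx": 0, "ty": 1.0, "tz": 0.3, "wx": 0, "wy": 0, "wz": 0, "jaw": -0.39}]}}

```text
time: 11.1
tool_pos: [702.0, -135.5, 29.6]
tcp_rot: [-0.829, 1.571, -0.829]
contact_force: [0.3, 0.2, 0.2]
grip_width: 28.0
```

```bash
python3 snap.py 6 wrist
```

```text
11.15 [ 702.4 -133.7   29.7] 27.89002487698159 [-0.3   0.89  1.15  0.    1.1  -0.3 ] [-0.1  1.6 -1.1]
[[ 0.    -0.001  1.   ]
 [ 0.001  1.     0.001]
 [-1.     0.001  0.   ]]
```

View pics/wrist6.png

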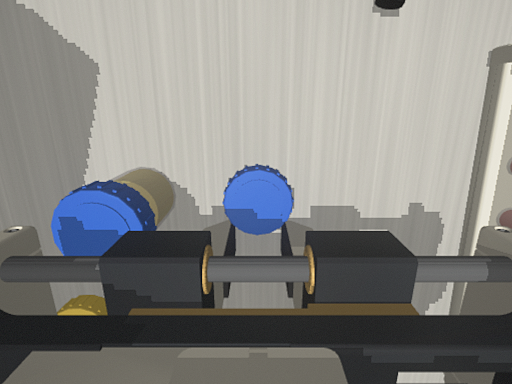

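>>> {"op": "arm_command", "data": {"plan": [{"tx": 0, "ty": 1.0, "tz": 0, "wx": 0, "wy": 0, "wz": 0, "jaw": -0.39}, {"tx": 0, "ty": 1.0, "tz": 0, "wx": 0, "wy": 0, "wz": 0, "jaw": -0.39}, {"tx": 0, "ty": 1.1, "tz": 0, "wx": 0, "wy": 0, "wz": 0, "jaw": -0.39}, {"tx": 0, "ty": 1.1, "tz": 0, "wx": 0, "wy": 0, "wz": 0, "jaw": -0.39}, {"tx": 0, "ty": 1.1, "tz": 0, "wx": 0, "wy": 0, "wz": 0, "jaw": -0.39}, {"tx": 0, "ty": 1.1, "tz": 0, "wx": 0, "wy": 0, "wz": 0, "jaw": -0.39}, {"tx": 0, "ty": 1.2, "tz": -0.2, "wx": 0, "wy": 0, "wz": 0, "jaw": -0.39}, {"tx": 0, "ty": 1.2, "tz": -0.4, "wx": 0, "wy": 0, "wz": 0, "jaw": -0.39}, {"tx": 0, "ty": 1.2, "tz": -0.4, "wx": 0, "wy": 0, "wz": 0, "jaw": -0.39}, {"tx": 0, "ty": 1.2, "tz": -0.4, "wx": 0, "wy": 0, "wz": 0, "jaw": -0.39}, {"tx": 0, "ty": 1.2, "tz": -0.4, "wx": 0, "wy": 0, "wz": 0, "jaw": -0.39}, {"tx": 0, "ty": 1.2, "tz": -0.4, "wx": 0, "wy": 0, "wz": 0, "jaw": -0.39}, {"tx": 0, "ty": 1.2, "tz": -0.4, "wx": 0, "wy": 0, "wz": 0, "jaw": -0.39}, {"tx": 0, "ty": 1.2, "tz": -0.4, "wx": 0, "wy": 0, "wz": 0, "jaw": -0.39}, {"tx": 0, "ty": 1.2, "tz": -0.4, "wx": 0, "wy": 0, "wz": 0, "jaw": -0.39}, {"tx": 0, "ty": 1.2, "tz": -0.4, "wx": 0, "wy": 0, "wz": 0, "jaw": -0.39}, {"tx": 0, "ty": 1.2, "tz": -0.4, "wx": 0, "wy": 0, "wz": 0, "jaw": -0.39}, {"tx": 0, "ty": 1.2, "tz": -0.4, "wx": 0, "wy": 0, "wz": 0, "jaw": -0.39}, {"tx": 0, "ty": 1.0, "tz": -0.4, "wx": 0, "wy": 0, "wz": 0, "jaw": -0.39}]}}

```text
time: 13.05
tool_pos: [651.4, 82.8, 29.7]
tcp_rot: [-0.651, 1.571, -0.651]
contact_force: [0.7, -0.2, -0.1]
grip_width: 28.2
```

```bash
python3 snap.py 7 wrist
```

```text
13.1 [650.7  84.3  29.6] 28.096181503410758 [0.01 0.8  1.36 0.   0.98 0.01] [-0.   1.6 -0.4]
[[-0.001 -0.001  1.   ]
 [ 0.001  1.     0.001]
 [-1.     0.001 -0.001]]
```

View pics/wrist7.png

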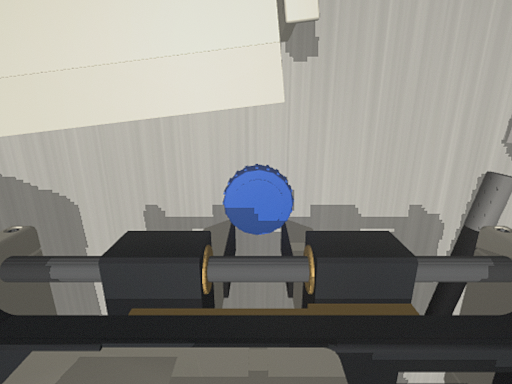

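>>> {"op": "arm_command", "data": {"plan": [{"tx": 0, "ty": 1.0, "tz": -0.4, "wx": 0, "wy": 0, "wz": 0, "jaw": -0.39}, {"tx": 0, "ty": 1.0, "tz": -0.5, "wx": 0, "wy": 0, "wz": 0, "jaw": -0.39}, {"tx": 0, "ty": 1.0, "tz": -0.5, "wx": 0, "wy": 0, "wz": 0, "jaw": -0.39}, {"tx": 0, "ty": 1.0, "tz": -0.5, "wx": 0, "wy": 0, "wz": 0, "jaw": -0.39}, {"tx": 0, "ty": 1.0, "tz": -0.5, "wx": 0, "wy": 0, "wz": 0, "jaw": -0.39}, {"tx": 0, "ty": 1.0, "tz": -0.5, "wx": 0, "wy": 0, "wz": 0, "jaw": -0.39}, {"tx": 0, "ty": 1.0, "tz": -0.5, "wx": 0, "wy": 0, "wz": 0, "jaw": -0.39}, {"tx": 0, "ty": 1.0, "tz": -0.5, "wx": 0, "wy": 0, "wz": 0, "jaw": -0.39}, {"tx": 0, "ty": 1.0, "tz": -0.5, "wx": 0, "wy": 0, "wz": 0, "jaw": -0.39}, {"tx": 0, "ty": 1.0, "tz": -0.3, "wx": 0, "wy": 0, "wz": 0, "jaw": -0.39}, {"tx": 0, "ty": 1.0, "tz": -0.1, "wx": 0, "wy": 0, "wz": 0, "jaw": -0.39}, {"tx": 0, "ty": 1.0, "tz": -0.1, "wx": 0, "wy": 0, "wz": 0, "jaw": -0.39}, {"tx": 0, "ty": 1.0, "tz": -0.1, "wx": 0, "wy": 0, "wz": 0, "jaw": -0.39}, {"tx": 0, "ty": 1.0, "tz": 0, "wx": 0, "wy": 0, "wz": 0, "jaw": -0.39}, {"tx": 0, "ty": 1.0, "tz": 0, "wx": 0, "wy": 0, "wz": 0, "jaw": -0.39}, {"tx": 0, "ty": 1.0, "tz": 0, "wx": 0, "wy": 0, "wz": 0, "jaw": -0.39}, {"tx": 0, "ty": 0.6, "tz": 0, "wx": 0, "wy": 0, "wz": 0, "jaw": -0.39}, {"tx": 0, "ty": 0, "tz": 0, "wx": 0, "wy": 0, "wz": 0, "jaw": -0.39}, {"tx": 0, "ty": -1.0, "tz": 0, "wx": 0, "wy": 0, "wz": 0, "jaw": -0.39}, {"tx": 0, "ty": -1.0, "tz": 0, "wx": 0, "wy": 0, "wz": 0, "jaw": -0.39}]}}

```text
time: 15.1
tool_pos: [601.7, 226.6, 29.6]
tcp_rot: [-2.016, 1.57, -2.017]
contact_force: [0.5, -0.4, -0.6]
grip_width: 27.6
```

```bash
python3 snap.py 8 wrist
```

```text
15.15 [601.8 224.7  29.6] 28.309931533471993 [ 0.24  0.78  1.41 -0.    0.95  0.24] [ 0.1 -0.6  0.8]
[[-0.001  0.002  1.   ]
 [-0.001  1.    -0.002]
 [-1.    -0.001 -0.001]]
```

View pics/wrist8.png

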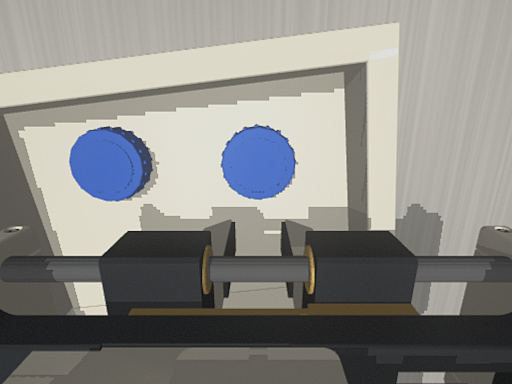

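>>> {"op": "arm_command", "data": {"plan": [{"tx": -2.5, "ty": 0, "tz": 0, "wx": 0, "wy": 0, "wz": 0, "jaw": -0.39}, {"tx": -3.0, "ty": 0, "tz": 0, "wx": 0, "wy": 0, "wz": 0, "jaw": -0.39}, {"tx": -3.0, "ty": 0, "tz": 0, "wx": 0, "wy": 0, "wz": 0, "jaw": -0.39}, {"tx": -2.5, "ty": 0, "tz": 0, "wx": 0, "wy": 0, "wz": 0, "jaw": 0.22}, {"tx": 0, "ty": -4.04, "tz": -1.12, "wx": 0, "wy": 0, "wz": 0, "jaw": 0.22}, {"tx": 0, "ty": -4.04, "tz": -1.12, "wx": 0, "wy": 0, "wz": 0, "jaw": 0.22}, {"tx": 0, "ty": -4.04, "tz": -1.12, "wx": 0, "wy": 0, "wz": 0, "jaw": 0.22}, {"tx": 0, "ty": -4.04, "tz": -1.12, "wx": 0, "wy": 0, "wz": 0, "jaw": 0.22}, {"tx": 0, "ty": -4.04, "tz": -1.12, "wx": 0, "wy": 0, "wz": 0, "jaw": 0.22}, {"tx": 0, "ty": -4.04, "tz": -1.12, "wx": 0, "wy": 0, "wz": 0, "jaw": 0.22}, {"tx": 0, "ty": -4.04, "tz": -1.12, "wx": 0, "wy": 0, "wz": 0, "jaw": 0.22}, {"tx": 0, "ty": -4.04, "tz": -1.12, "wx": 0, "wy": 0, "wz": 0, "jaw": 0.22}, {"tx": 0, "ty": -4.04, "tz": -1.12, "wx": 0, "wy": 0, "wz": 0, "jaw": 0.22}, {"tx": 0, "ty": -4.04, "tz": -1.12, "wx": 0, "wy": 0, "wz": 0, "jaw": 0.22}, {"tx": 0, "ty": -4.04, "tz": -1.12, "wx": 0, "wy": 0, "wz": 0, "jaw": 0.22}, {"tx": 0, "ty": 0, "tz": 0, "wx": 0, "wy": 0, "wz": 0, "jaw": 0.22}]}}

```text
time: 16.75
tool_pos: [476.8, -221.8, 139.9]
tcp_rot: [-1.292, 1.569, -1.298]
contact_force: [0.6, 0.0, 0.3]
grip_width: 55.9
```

>>> {"op": "arm_command", "data": {"plan": [{"tx": 0, "ty": 0, "tz": 0, "wx": -0.131, "wy": 0, "wz": 0, "jaw": 0.22}, {"tx": 0, "ty": 0, "tz": 0, "wx": -0.131, "wy": 0, "wz": 0, "jaw": 0.22}, {"tx": 0, "ty": 0, "tz": 0, "wx": -0.131, "wy": 0, "wz": 0, "jaw": 0.22}, {"tx": 0, "ty": 0, "tz": 0, "wx": -0.131, "wy": 0, "wz": 0, "jaw": 0.22}, {"tx": 0, "ty": 0, "tz": 0, "wx": -0.131, "wy": 0, "wz": 0, "jaw": 0.22}, {"tx": 0, "ty": 0, "tz": 0, "wx": -0.131, "wy": 0, "wz": 0, "jaw": 0.22}, {"tx": 0, "ty": 0, "tz": 0, "wx": -0.131, "wy": 0, "wz": 0, "jaw": 0.22}, {"tx": 0, "ty": 0, "tz": 0, "wx": -0.131, "wy": 0, "wz": 0, "jaw": 0.22}, {"tx": 0, "ty": 0, "tz": 0, "wx": 0, "wy": 0, "wz": 0, "jaw": 0.22}]}}

```text
time: 17.65
tool_pos: [478.1, -216.6, 139.8]
tcp_rot: [1.685, 1.571, 2.733]
contact_force: [0.7, 0.3, -0.0]
grip_width: 55.9
```

```bash
python3 snap.py 9 top wrist; python3 -c "
from h import *
print(wproj((479,-219,12)))"
```

```text
top b [17.8 52.4] [12 14 40] z12 [924. 536.] z55 [906. 508.]
top b [26.9 55.2] [ 8 13 28] z12 [918. 515.] z55 [901. 488.]
top b [46.3 82.7] [ 59  58 995] z12 [854. 467.] z55 [840. 442.]
top b [502.4 172.4] [ 20  26 442] z12 [ 672. -620.] z55 [ 667. -590.]
top b [451.7 180.2] [ 26  25 529] z12 [ 650. -497.] z55 [ 646. -473.]
top b [291.7 181.3] [ 18  17 230] z12 [ 637. -116.] z55 [ 634. -111.]
top b [125.  191.9] [ 17  15 203] z12 [602. 274.] z55 [601. 259.]
top b [123.9 227. ] [ 17  15 205] z12 [520. 273.] z55 [523. 259.]
top b [284.3 256.6] [ 7  6 31] z12 [ 460. -102.] z55 [466. -98.]
top y [325.9 136.1] [ 17  17 229] z12 [ 747. -195.] z55 [ 738. -186.]
top y [362.1 188.3] [ 17  17 229] z12 [ 625. -283.] z55 [ 623. -269.]
top y [327.7 204.4] [ 18  18 236] z12 [ 585. -202.] z55 [ 585. -193.]
17.75 [ 478.2 -216.6  139.8] 55.888625610527036 [-0.57  0.46  1.68  0.    1.01 -1.62] [ 0.4 -0.5 -0.2]
[[-0.    -0.864  0.503]
 [ 0.     0.503  0.864]
 [-1.     0.     0.   ]]
[np.float64(256.76759455189114), np.float64(191.6894229592741)]
```

View pics/wrist9.png

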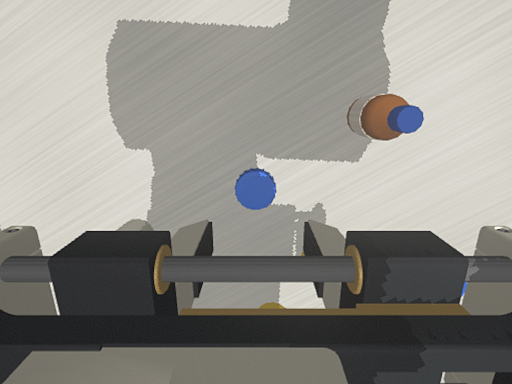

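View pics/top9.png

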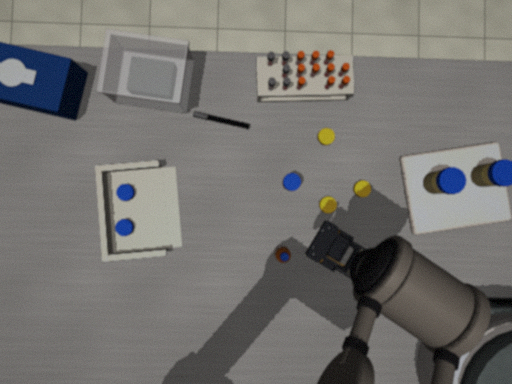

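```bash
python3 - <<'E'
from h import *
im=cv2.imread("pics/wrist9.png")
for c,s in blobs(im,'b'): print(c,s[2:],wray(c,14))
o=readout.get_obs();print(o['tool_pos'])
E
```

```text
[262.45714286 173.57142857] [ 8  7 35] [ 465.60760464 -204.87443449   14.        ]
[251.11497326 196.5855615 ] [ 40  32 374] [ 480.01278473 -225.9847405    14.        ]
[463.4137931  288.34482759] [ 5 14 29] [685.73981032 -80.56534798  14.        ]
[ 478.19709493 -216.58628793  139.7733591 ]
```

>>> {"op": "arm_command", "data": {"plan": [{"tx": 2.5, "ty": 0, "tz": 0, "wx": 0, "wy": 0, "wz": 0, "jaw": 0.22}, {"tx": 3.0, "ty": 0, "tz": 0, "wx": 0, "wy": 0, "wz": 0, "jaw": 0.22}, {"tx": 2.0, "ty": 0, "tz": 0, "wx": 0, "wy": 0, "wz": 0, "jaw": 0.22}, {"tx": 2.0, "ty": 0, "tz": 0, "wx": 0, "wy": 0, "wz": 0, "jaw": 0.22}, {"tx": 1.5, "ty": 0, "tz": 0, "wx": 0, "wy": 0, "wz": 0, "jaw": 0.22}, {"tx": 0, "ty": 0, "tz": 0, "wx": 0, "wy": 0, "wz": 0, "jaw": 0.22}, {"tx": 0, "ty": 0, "tz": 0, "wx": 0, "wy": 0, "wz": 0, "jaw": 0.22}]}}

```text
time: 18.45
tool_pos: [478.4, -216.7, 29.9]
tcp_rot: [1.796, 1.571, 2.842]
contact_force: [-0.2, -1.2, 0.8]
grip_width: 56.1
```

```bash
python3 snap.py 10 scene wrist; python3 -c "
from h import *
print(wproj((479,-219,12)))"
```

```text
scene b [317.6 119.5] [10  8 61] z12 [518. 276.] z55 [546. 250.]
scene b [496.3 158.2] [ 50  47 791] z12 [864. 620.] z55 [877. 578.]
scene b [334.3 139. ] [11  7 62] z12 [599. 277.] z55 [625. 251.]
scene b [150.3 179.5] [12 12 98] z12 [ 479. -219.] z55 [ 509. -222.]
scene b [213.2 199.1] [ 14  11 130] z12 [ 611. -102.] z55 [ 635. -110.]
scene b [ 69.3 257.1] [ 25  22 408] z12 [ 590. -464.] z55 [ 616. -456.]
scene b [ 16.9 290.9] [ 27  26 524] z12 [ 613. -589.] z55 [ 638. -576.]
scene y [172.8 208.3] [ 15  15 182] z12 [ 586. -202.] z55 [ 612. -206.]
scene y [148.3 235.4] [ 16  16 204] z12 [ 627. -283.] z55 [ 650. -283.]
scene y [203.5 260.6] [ 16  16 208] z12 [ 749. -195.] z55 [ 767. -199.]
18.55 [ 479.  -217.    30.7] 56.09500764792799 [-0.57  0.62  1.77 -0.    0.75 -1.62] [-0.7  0.3  0.3]
[[ 0.001 -0.866  0.5  ]
 [-0.001  0.5    0.866]
 [-1.    -0.002 -0.   ]]
[np.float64(256.1196772396902), np.float64(242.78358760706814)]
```

View pics/wrist10.png

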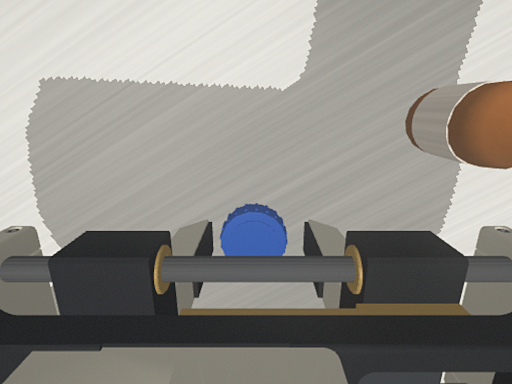

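View pics/scene10.png

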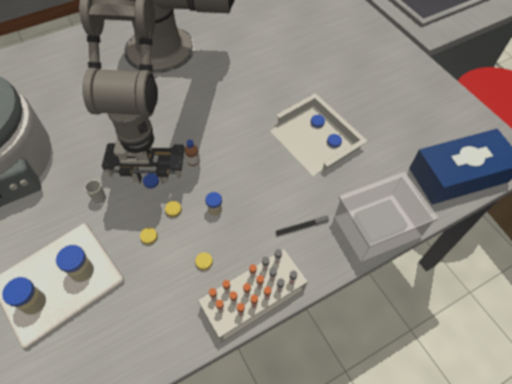

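>>> {"op": "arm_command", "data": {"plan": [{"tx": 0, "ty": 0, "tz": 0.4, "wx": 0, "wy": 0, "wz": 0, "jaw": 0.22}, {"tx": 0, "ty": 0, "tz": 0.4, "wx": 0, "wy": 0, "wz": 0, "jaw": 0.22}, {"tx": 0, "ty": 0, "tz": 0.4, "wx": 0, "wy": 0, "wz": 0, "jaw": 0.22}, {"tx": 0, "ty": 0, "tz": 0.6, "wx": 0, "wy": 0, "wz": 0, "jaw": 0.22}, {"tx": 0, "ty": 0, "tz": 0.7, "wx": 0, "wy": 0, "wz": 0, "jaw": 0.22}, {"tx": 0, "ty": 0, "tz": 0.7, "wx": 0, "wy": 0, "wz": 0, "jaw": 0.22}, {"tx": 0, "ty": 0, "tz": 0.7, "wx": 0, "wy": 0, "wz": 0, "jaw": 0.22}, {"tx": 0, "ty": 0, "tz": 0.7, "wx": 0, "wy": 0, "wz": 0, "jaw": 0.22}, {"tx": 0, "ty": 0, "tz": 0.7, "wx": 0, "wy": 0, "wz": 0, "jaw": 0.22}, {"tx": 0, "ty": 0, "tz": 0.7, "wx": 0, "wy": 0, "wz": 0, "jaw": 0.22}]}}

```text
time: 19.55
tool_pos: [508.7, -164.1, 29.7]
tcp_rot: [-2.861, 1.571, -1.813]
contact_force: [-0.0, -0.0, 0.4]
grip_width: 56.0
```

```bash
python3 snap.py 11 wrist
```

```text
19.6 [ 509.1 -163.4   29.7] 56.21835243929226 [-0.45  0.63  1.74  0.    0.77 -1.5 ] [0.5 1.  0. ]
[[ 0.    -0.866  0.499]
 [ 0.     0.499  0.866]
 [-1.    -0.     0.   ]]
```

View pics/wrist11.png

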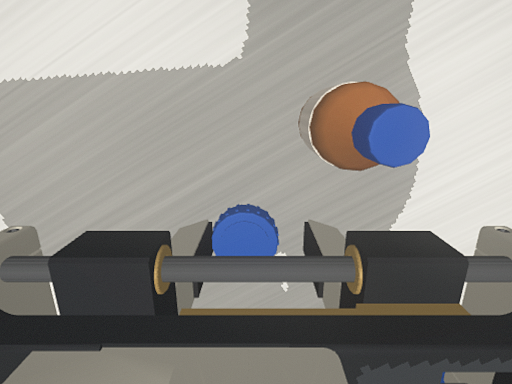

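>>> {"op": "arm_command", "data": {"plan": [{"tx": 0, "ty": 0, "tz": 0.6, "wx": 0, "wy": 0, "wz": 0, "jaw": 0.22}, {"tx": 0, "ty": 0, "tz": 0.8, "wx": 0, "wy": 0, "wz": 0, "jaw": 0.22}, {"tx": 0, "ty": 0, "tz": 0.8, "wx": 0, "wy": 0, "wz": 0, "jaw": 0.22}, {"tx": 0, "ty": 0, "tz": 0.8, "wx": 0, "wy": 0, "wz": 0, "jaw": 0.22}, {"tx": 0, "ty": 0, "tz": 0.8, "wx": 0, "wy": 0, "wz": 0, "jaw": 0.22}, {"tx": 0, "ty": 0, "tz": 0.8, "wx": 0, "wy": 0, "wz": 0, "jaw": 0.22}, {"tx": 0, "ty": 0, "tz": 0.8, "wx": 0, "wy": 0, "wz": 0, "jaw": 0.22}, {"tx": 0, "ty": 0, "tz": 0.8, "wx": 0, "wy": 0, "wz": 0, "jaw": 0.22}, {"tx": 0, "ty": 0, "tz": 0.8, "wx": 0, "wy": 0, "wz": 0, "jaw": 0.22}, {"tx": 0, "ty": 0, "tz": 0.8, "wx": 0, "wy": 0, "wz": 0, "jaw": 0.22}]}}

```text
time: 20.6
tool_pos: [547.7, -96.5, 29.7]
tcp_rot: [-2.204, 1.571, -1.157]
contact_force: [-0.3, 0.2, -0.2]
grip_width: 56.1
```

```bash
python3 snap.py 12 wrist
```

```text
20.65 [548.2 -95.7  29.8] 55.87567701030643 [-0.31  0.66  1.68  0.    0.8  -1.36] [ 0.4  1.2 -0.6]
[[ 0.001 -0.866  0.499]
 [ 0.     0.499  0.866]
 [-1.    -0.     0.   ]]
```

View pics/wrist12.png

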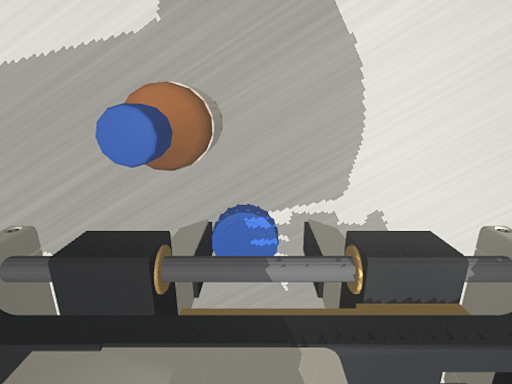

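>>> {"op": "arm_command", "data": {"plan": [{"tx": 0, "ty": 0, "tz": 0.7, "wx": 0, "wy": 0, "wz": 0, "jaw": 0.22}, {"tx": 0, "ty": 0, "tz": 0.9, "wx": 0, "wy": 0, "wz": 0, "jaw": 0.22}, {"tx": 0, "ty": 0, "tz": 0.9, "wx": 0, "wy": 0, "wz": 0, "jaw": 0.22}, {"tx": 0, "ty": 0, "tz": 0.9, "wx": 0, "wy": 0, "wz": 0, "jaw": 0.22}, {"tx": 0, "ty": 0, "tz": 0.9, "wx": 0, "wy": 0, "wz": 0, "jaw": 0.22}, {"tx": 0, "ty": 0, "tz": 0.9, "wx": 0, "wy": 0, "wz": 0, "jaw": 0.22}, {"tx": 0, "ty": 0, "tz": 0.9, "wx": 0, "wy": 0, "wz": 0, "jaw": 0.22}, {"tx": 0, "ty": 0, "tz": 0.9, "wx": 0, "wy": 0, "wz": 0, "jaw": 0.22}, {"tx": 0, "ty": 0, "tz": 0.9, "wx": 0, "wy": 0, "wz": 0, "jaw": 0.22}, {"tx": 0, "ty": 0, "tz": 0.8, "wx": 0, "wy": 0, "wz": 0, "jaw": 0.22}, {"tx": 0, "ty": 0, "tz": 0.8, "wx": 0, "wy": 0, "wz": 0, "jaw": 0.22}, {"tx": 0, "ty": 0, "tz": 0.5, "wx": 0, "wy": 0, "wz": 0, "jaw": 0.22}, {"tx": 0, "ty": 0, "tz": 0.2, "wx": 0, "wy": 0, "wz": 0, "jaw": 0.22}, {"tx": 0, "ty": 0, "tz": 0, "wx": 0, "wy": 0, "wz": 0, "jaw": 0.22}, {"tx": 0, "ty": 0, "tz": -0.5, "wx": 0, "wy": 0, "wz": 0, "jaw": 0.22}, {"tx": 0, "ty": 0, "tz": 0, "wx": 0, "wy": 0, "wz": 0, "jaw": 0.22}]}}

```text
time: 22.25
tool_pos: [595.4, -13.9, 29.6]
tcp_rot: [2.519, 1.57, -2.717]
contact_force: [-0.1, -0.3, 0.1]
grip_width: 56.0
```

```bash
python3 snap.py 13 wrist
```

```text
22.3 [595.5 -13.8  29.7] 55.84012209881908 [-0.15  0.71  1.56 -0.    0.87 -1.2 ] [0.1 0.3 0.8]
[[-0.    -0.866  0.5  ]
 [-0.     0.5    0.866]
 [-1.     0.    -0.   ]]
```

View pics/wrist13.png

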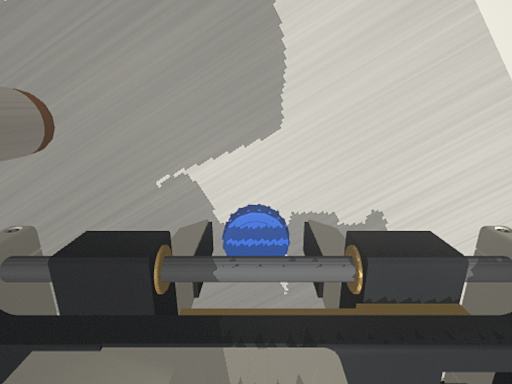

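>>> {"op": "arm_command", "data": {"plan": [{"tx": -1.5, "ty": 0, "tz": 0, "wx": 0, "wy": 0, "wz": 0, "jaw": 0.22}, {"tx": -3.0, "ty": 0, "tz": 0, "wx": 0, "wy": 0, "wz": 0, "jaw": 0.22}, {"tx": -3.0, "ty": 0, "tz": 0, "wx": 0, "wy": 0, "wz": 0, "jaw": -0.39}, {"tx": -3.0, "ty": 0, "tz": 0, "wx": 0, "wy": 0, "wz": 0, "jaw": -0.39}, {"tx": 0, "ty": 0, "tz": 0, "wx": 0.131, "wy": 0, "wz": 0, "jaw": -0.39}, {"tx": 0, "ty": 0, "tz": 0, "wx": 0.131, "wy": 0, "wz": 0, "jaw": -0.39}, {"tx": 0, "ty": 0, "tz": 0, "wx": 0.131, "wy": 0, "wz": 0, "jaw": -0.39}, {"tx": 0, "ty": 0, "tz": 0, "wx": 0.131, "wy": 0, "wz": 0, "jaw": -0.39}, {"tx": 0, "ty": 0, "tz": 0, "wx": 0.131, "wy": 0, "wz": 0, "jaw": -0.39}, {"tx": 0, "ty": 0, "tz": 0, "wx": 0.131, "wy": 0, "wz": 0, "jaw": -0.39}, {"tx": 0, "ty": 0, "tz": 0, "wx": 0.131, "wy": 0, "wz": 0, "jaw": -0.39}, {"tx": 0, "ty": 0, "tz": 0, "wx": 0.131, "wy": 0, "wz": 0, "jaw": -0.39}, {"tx": 0, "ty": -1.8, "tz": 0, "wx": 0, "wy": 0, "wz": 0, "jaw": -0.39}, {"tx": 0, "ty": -1.8, "tz": 0, "wx": 0, "wy": 0, "wz": 0, "jaw": -0.39}, {"tx": 0, "ty": 0, "tz": 0, "wx": 0, "wy": 0, "wz": 0, "jaw": -0.39}, {"tx": 0, "ty": 0, "tz": 0, "wx": 0, "wy": 0, "wz": 0, "jaw": -0.39}]}}

```text
time: 23.9
tool_pos: [595.7, -49.7, 134.7]
tcp_rot: [2.033, 1.571, 2.031]
contact_force: [-0.9, -0.2, -0.3]
grip_width: 28.0
```

```bash
python3 snap.py 14 scene wrist; python3 -c "
from h import *
print(wproj((595,-13,12)))"
```

```text
scene b [317.6 119.3] [10  8 61] z12 [517. 277.] z55 [546. 251.]
scene b [495.6 158.7] [ 48  47 818] z12 [864. 617.] z55 [877. 575.]
scene b [334.3 139.2] [11  8 66] z12 [600. 277.] z55 [625. 251.]
scene b [241.1 181.8] [ 13  11 105] z12 [599. -16.] z55 [624. -28.]
scene b [ 69.3 257.1] [ 25  22 404] z12 [ 590. -465.] z55 [ 616. -456.]
scene b [ 16.9 290.9] [ 27  26 525] z12 [ 613. -589.] z55 [ 638. -576.]
scene y [172.8 208.5] [ 15  14 175] z12 [ 587. -202.] z55 [ 613. -206.]
scene y [148.3 235.6] [ 16  16 195] z12 [ 627. -283.] z55 [ 651. -283.]
scene y [203.4 260.6] [ 16  16 212] z12 [ 749. -195.] z55 [ 767. -199.]
24.0 [595.7 -48.9 134.7] 28.06313246586401 [-0.21  0.58  1.47  0.    1.09 -0.21] [0.1 0.5 0.7]
[[-0.     0.001  1.   ]
 [ 0.     1.    -0.001]
 [-1.     0.    -0.   ]]
[np.float64(259.0695159524847), np.float64(152.7381640402303)]
```

View pics/wrist14.png

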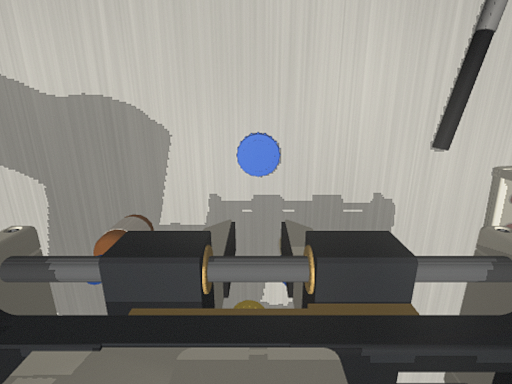

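>>> {"op": "arm_command", "data": {"plan": [{"tx": 2.5, "ty": 0, "tz": 0, "wx": 0, "wy": 0, "wz": 0, "jaw": -0.39}, {"tx": 3.0, "ty": 0, "tz": 0, "wx": 0, "wy": 0, "wz": 0, "jaw": -0.39}, {"tx": 2.5, "ty": 0, "tz": 0, "wx": 0, "wy": 0, "wz": 0, "jaw": -0.39}, {"tx": 1.5, "ty": 0, "tz": 0, "wx": 0, "wy": 0, "wz": 0, "jaw": -0.39}, {"tx": 1.0, "ty": 0, "tz": 0, "wx": 0, "wy": 0, "wz": 0, "jaw": -0.39}, {"tx": 0, "ty": 0.5, "tz": 0, "wx": 0, "wy": 0, "wz": 0, "jaw": -0.39}, {"tx": 0, "ty": 0.6, "tz": 0, "wx": 0, "wy": 0, "wz": 0, "jaw": -0.39}, {"tx": 0, "ty": 0.8, "tz": 0, "wx": 0, "wy": 0, "wz": 0, "jaw": -0.39}, {"tx": 0, "ty": 1.0, "tz": -0.2, "wx": 0, "wy": 0, "wz": 0, "jaw": -0.39}, {"tx": 0, "ty": 1.0, "tz": -0.2, "wx": 0, "wy": 0, "wz": 0, "jaw": -0.39}, {"tx": 0, "ty": 1.0, "tz": -0.2, "wx": 0, "wy": 0, "wz": 0, "jaw": -0.39}, {"tx": 0, "ty": 1.0, "tz": -0.2, "wx": 0, "wy": 0, "wz": 0, "jaw": -0.39}, {"tx": 0, "ty": 1.0, "tz": -0.2, "wx": 0, "wy": 0, "wz": 0, "jaw": -0.39}, {"tx": 0, "ty": 1.0, "tz": -0.2, "wx": 0, "wy": 0, "wz": 0, "jaw": -0.39}, {"tx": 0, "ty": 1.0, "tz": -0.2, "wx": 0, "wy": 0, "wz": 0, "jaw": -0.39}, {"tx": 0, "ty": 1.0, "tz": -0.2, "wx": 0, "wy": 0, "wz": 0, "jaw": -0.39}, {"tx": 0, "ty": 1.0, "tz": -0.2, "wx": 0, "wy": 0, "wz": 0, "jaw": -0.39}, {"tx": 0, "ty": 1.0, "tz": -0.2, "wx": 0, "wy": 0, "wz": 0, "jaw": -0.39}]}}

```text
time: 25.8
tool_pos: [575.7, 70.7, 29.7]
tcp_rot: [-1.169, 1.571, -1.17]
contact_force: [0.7, 0.1, -0.2]
grip_width: 27.9
```

```bash
python3 snap.py 15 wrist
```

```text
25.85 [575.2  72.1  29.7] 27.763834714180852 [-0.01  0.69  1.61  0.    0.84 -0.01] [-1.2  0.7  0. ]
[[-0. -0.  1.]
 [ 0.  1.  0.]
 [-1.  0. -0.]]
```

View pics/wrist15.png

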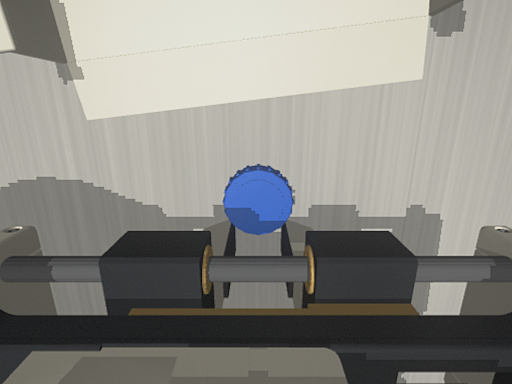

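>>> {"op": "arm_command", "data": {"plan": [{"tx": 0, "ty": 0.8, "tz": -0.1, "wx": 0, "wy": 0, "wz": 0, "jaw": -0.39}, {"tx": 0, "ty": 1.0, "tz": -0.1, "wx": 0, "wy": 0, "wz": 0, "jaw": -0.39}, {"tx": 0, "ty": 1.0, "tz": -0.1, "wx": 0, "wy": 0, "wz": 0, "jaw": -0.39}, {"tx": 0, "ty": 1.0, "tz": -0.1, "wx": 0, "wy": 0, "wz": 0, "jaw": -0.39}, {"tx": 0, "ty": 1.0, "tz": -0.1, "wx": 0, "wy": 0, "wz": 0, "jaw": -0.39}, {"tx": 0, "ty": 1.0, "tz": -0.1, "wx": 0, "wy": 0, "wz": 0, "jaw": -0.39}, {"tx": 0, "ty": 1.0, "tz": -0.1, "wx": 0, "wy": 0, "wz": 0, "jaw": -0.39}, {"tx": 0, "ty": 1.0, "tz": -0.1, "wx": 0, "wy": 0, "wz": 0, "jaw": -0.39}, {"tx": 0, "ty": 1.0, "tz": -0.1, "wx": 0, "wy": 0, "wz": 0, "jaw": -0.39}, {"tx": 0, "ty": 1.0, "tz": -0.1, "wx": 0, "wy": 0, "wz": 0, "jaw": -0.39}, {"tx": 0, "ty": 1.0, "tz": -0.1, "wx": 0, "wy": 0, "wz": 0, "jaw": -0.39}, {"tx": 0, "ty": 1.0, "tz": -0.1, "wx": 0, "wy": 0, "wz": 0, "jaw": -0.39}, {"tx": 0, "ty": 0.6, "tz": 0, "wx": 0, "wy": 0, "wz": 0, "jaw": -0.39}, {"tx": 0, "ty": 0.2, "tz": 0, "wx": 0, "wy": 0, "wz": 0, "jaw": -0.39}, {"tx": 0, "ty": 0, "tz": 0, "wx": 0, "wy": 0, "wz": 0, "jaw": -0.39}, {"tx": 0, "ty": -1.0, "tz": 0, "wx": 0, "wy": 0, "wz": 0, "jaw": -0.39}, {"tx": 0, "ty": -1.0, "tz": 0, "wx": 0, "wy": 0, "wz": 0, "jaw": -0.39}, {"tx": 0, "ty": -0.5, "tz": 0, "wx": 0, "wy": 0, "wz": 0, "jaw": -0.39}]}}

```text
time: 27.65
tool_pos: [563.9, 169.1, 29.7]
tcp_rot: [-2.17, 1.57, -2.172]
contact_force: [0.6, 0.3, -0.2]
grip_width: 28.3
```

```bash
python3 snap.py 16 wrist
```

```text
27.7 [564.  168.8  29.7] 28.1156663006075 [ 0.16  0.7   1.58 -0.    0.86  0.16] [-0.1 -0.6  1. ]
[[-0.     0.002  1.   ]
 [-0.001  1.    -0.002]
 [-1.    -0.001 -0.   ]]
```

View pics/wrist16.png

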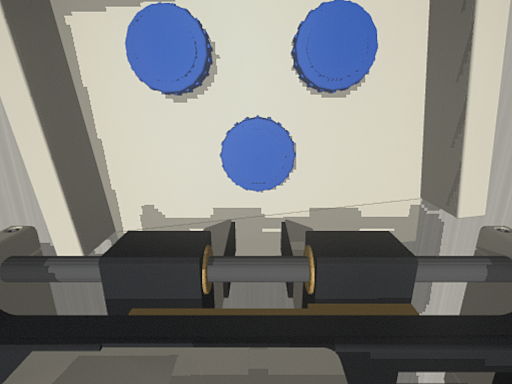

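>>> {"op": "arm_command", "data": {"plan": [{"tx": -2.5, "ty": 0, "tz": 0, "wx": 0, "wy": 0, "wz": 0, "jaw": -0.39}, {"tx": -3.5, "ty": 0, "tz": 0, "wx": 0, "wy": 0, "wz": 0, "jaw": -0.39}, {"tx": -4.0, "ty": 0, "tz": 0, "wx": 0, "wy": 0, "wz": 0, "jaw": -0.39}, {"tx": -4.0, "ty": 0, "tz": 0, "wx": 0, "wy": 0, "wz": 0, "jaw": -0.39}, {"tx": -2.0, "ty": -3.0, "tz": -2.0, "wx": 0, "wy": 0, "wz": 0, "jaw": -0.39}, {"tx": 0, "ty": -3.5, "tz": -2.5, "wx": 0, "wy": 0, "wz": 0, "jaw": -0.39}, {"tx": 0, "ty": -3.5, "tz": -2.5, "wx": 0, "wy": 0, "wz": 0, "jaw": -0.39}, {"tx": 0, "ty": -2.0, "tz": -1.5, "wx": 0, "wy": 0, "wz": 0, "jaw": -0.39}, {"tx": 0, "ty": 0, "tz": 0, "wx": 0, "wy": 0, "wz": 0, "jaw": -0.39}, {"tx": 0, "ty": 0, "tz": 0, "wx": 0, "wy": 0, "wz": 0, "jaw": -0.39}]}}

```text
time: 28.7
tool_pos: [479.2, 50.5, 190.1]
tcp_rot: [0.157, 1.57, 0.155]
contact_force: [0.2, 0.7, 0.3]
grip_width: 28.1
```

```bash
python3 snap.py 17 top scene; python3 - <<'E'
from h import *
t=np.array([560,245]);d=np.array([-.109,.994]);n=np.array([-.994,-.109])
im=cv2.imread("pics/top17.png")
for c,s in blobs(im,'b'):
    p=ray("top",c,15)[:2]-t; print(c.round(1),'tray x,y',(p@d).round(),(p@n).round())
a=cv2.imread("pics/top0.png").astype(int)
E
```

```text
top b [10.8 51.9] [ 24  20 111] z12 [924. 552.] z55 [907. 524.]
top b [44.9 80.9] [  58   62 1302] z12 [858. 470.] z55 [844. 446.]
top b [ 7.  93.5] [14 10 36] z12 [826. 557.] z55 [813. 528.]
top b [502.4 172.4] [ 20  26 442] z12 [ 672. -620.] z55 [ 667. -589.]
top b [451.6 180.1] [ 27  25 531] z12 [ 650. -497.] z55 [ 646. -473.]
top b [291.6 181.5] [ 18  18 240] z12 [ 637. -116.] z55 [ 634. -110.]
top b [124.9 191.9] [ 17  15 203] z12 [602. 274.] z55 [601. 259.]
top b [147.2 208.6] [ 17  16 204] z12 [564. 221.] z55 [565. 209.]
top b [123.9 227. ] [ 17  15 206] z12 [520. 273.] z55 [523. 259.]
top b [284.2 256.6] [ 7  6 35] z12 [ 460. -102.] z55 [466. -98.]
top y [325.9 136.1] [ 17  17 228] z12 [ 747. -195.] z55 [ 738. -186.]
top y [362.  188.3] [ 17  17 229] z12 [ 625. -283.] z55 [ 623. -269.]
top y [327.6 204.4] [ 18  17 231] z12 [ 585. -202.] z55 [ 585. -192.]
scene b [317.6 119.7] [10  8 69] z12 [518. 276.] z55 [547. 250.]
scene b [494.  158.5] [ 51  49 892] z12 [862. 614.] z55 [875. 572.]
scene b [311.1 137. ] [11  7 63] z12 [562. 225.] z55 [589. 201.]
scene b [334.3 139.4] [12  
[... 284 characters left out ...]
73] z12 [ 587. -202.] z55 [ 613. -206.]
scene y [148.3 235.6] [ 16  16 194] z12 [ 627. -283.] z55 [ 651. -283.]
scene y [203.5 260.7] [ 16  16 209] z12 [ 749. -195.] z55 [ 767. -199.]
28.8 [479.6  51.3 189.8] 27.88812785833683 [-0.05  0.32  1.73  0.    1.09 -0.05] [ 0.5 -0.   0.4]
[[ 0.001  0.     1.   ]
 [ 0.     1.    -0.   ]
 [-1.     0.     0.001]]
[10.8 51.9] tray x,y 264.0 -394.0
[44.9 80.9] tray x,y 190.0 -320.0
[ 7.  93.5] tray x,y 279.0 -297.0
[502.4 172.4] tray x,y -870.0 -17.0
[451.6 180.1] tray x,y -746.0 -9.0
[291.6 181.5] tray x,y -366.0 -37.0
[124.9 191.9] tray x,y 23.0 -45.0
[147.2 208.6] tray x,y -26.0 -2.0
[123.9 227. ] tray x,y 31.0 36.0
[284.2 256.6] tray x,y -334.0 137.0
```

View pics/top17.png

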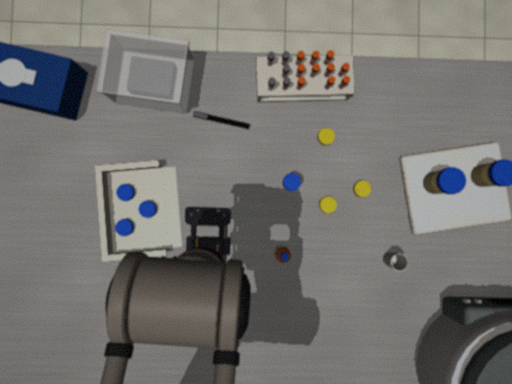

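View pics/scene17.png

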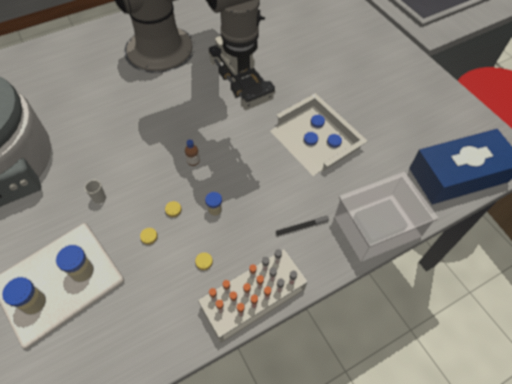

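All three caps lie in the tray, at top-view pixels (125,192), (147,209) and (124,227). The jar (292,181), bottle (284,257), beaker, pen and yellow caps are where they started. I'm handing the job in.

```bash
python3 -c "
from plant import bot
print(bot.close_job())"
```

```text
the job is handed in; nothing more can be done
None
```

All three blue caps are in the tray, and I handed the job in at about 29 s of the 72 s allowed; the hand-in reports no verdict.

**Pushing:** I pushed two caps with the fingertips set 28 mm apart. The third I slid with the inner face of one finger between the bottle and the jar, then pushed it up the ramp like the others. None was gripped or lifted.

**Caps, last pictures:** The top view puts the cap centres at about (23, -45), (-26, -2) and (31, 36) mm in the tray's frame, all within the limits. The scene camera agrees to about 4 mm. I didn't measure their height directly, but all three look flat on the tray floor.

**Bystanders and arm:** The jar, bottle and yellow caps show at the same pixels as at the start, to within about 0.3 px. The beaker and pen look unmoved, judged by eye only. The arm stood clear of everything with no contact force, and no check failed.

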